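Level the balance with a wedge, zero it and load it

ROBOT

A 7-joint arm with a two-finger parallel gripper is mounted at the origin on a cart in front of the work surface, level with it; the furniture and walls round the work are solid. World frame = base frame: x ahead of the robot, y to its left, z up, the work surface at z = 0. Lengths are in m, angles in rad, forces in N, time in s.
With the tool pointing down it reaches from about 0.4 to 0.85 m from the base axis. Payload 4.5 kg.
Tool frame: the origin (TCP) lies at the very end of the fingers, on their centre line; the grasp point (between the pads) lies 19 mm behind it; z points along the fingers, y is the line along which they close (so a half turn about z gives the same grasp; the last joint's range is limited). The gripper opens to 88 mm and grips with 3 to 60 N. Pads are 18 mm wide; open, the fingers measure 123 mm over their backs; the gripper's body (75 mm by 187 mm) begins 45 mm behind the grasp point.
Start: joints at [1.216, 0.689, -0.195, 1.565, 0.157, 0.902, -0.215], TCP at [0.237, -0.578, 0.239] pointing down, gripper open.
Joint ranges: [-3.01, 3.01], [-0.46, 2.08], [-1.47, 1.51], [0.13, 2.56], [-1, 4.14], [0.04, 2.09], [-2.66, 2.66]. Speed limits (rad/s): [2.57, 2.57, 3.14, 3.14, 3.14, 3.14, 3.14].

INTERFACE

Orientations are given as a unit quaternion [x, y, z, w].
In Python, from plant import r gives the robot as it stands. The module is installed in compiled form; this text tells all that it offers.
- The arm moves only by the tool step_arm, never from a script. Its argument "increments" is a list of rows, each a list of 2 entries, a list of its own where there are three numbers: the shift along the world's x, y, z in cm, then the turn, a rotation vector about the world's x, y, z in degrees. A call has exactly 10 rows; each row shifts and turns the commanded pose from where the row before left it; what a row does not reach is not made up. A row lasts 1/10 s, in which the tool goes at most 50 mm and 8.59 degrees, less where a joint would pass 70% of its speed; a pose out of reach is approached as far as the arm can. A call is refused whole if a number of a shift passes 5 or a number of a turn 8.59, either way. A call with a gripper value outside its range is refused whole. "fingers" is the opening, from 0 (shut) to 1 (fully open), set as the call begins (left out, the last holds). The fingers move at their own pace and stop on an object; "grip_force" is the grip in N (left out, the last holds). Time passes only in rows, so rows that do not move let the fingers close, or fill a call up. It gives the time, the measured TCP pose, the force, the opening and the grip force at its end, in the units of the state.
- r.get_state(): the state, without advancing time (a new reading comes with each control period).
- r.snapshot(name): name is "side" or "top" or "wrist"; returns (picture, depth): 420x560x3 uint8, red, green, blue; 420x560 float32, m along the optical axis (not along the pixel's ray), 0 where there is no reading.
- r.calibration(name): a dict with "fov_y" (degrees; the focal length in pixels is half the picture's height over the tangent of half this angle, whatever the lens; pixels are square), "cx", "cy" (the principal point, pixels), "R" (3x3) and "t" (3): a world point X has camera coordinates R X + t. Camera axes: x right, y down, z forward; pixel columns grow to the right and rows downward; lengths in m; the calibration is good to about 2 mm. A picture is of the moment at which its call begins: read the wrist's pose just before it. calibration takes no time and is no camera call; for the wrist camera it gives the pose at the moment of the call.
- r.finish_job(): hands the job in; it is judged then, once.
The state is a dict: "clock": time; "q": joint angles; "qd": joint speeds; "joint_torque": joint torques, N m; "tool_pos": TCP position; "eef_rot": TCP orientation; "contact_force": force on the tool from outside, world axes, zero at the start; "moment": the same for the moment, N m; "opening": opening from 0.0 (shut) to 1.0 (fully open); "finger_force": force on a finger pad.
Only numpy, scipy, OpenCV 4.12 (cv2) and the standard library are available. Lean on these libraries where they do the work, as an engineer would, in place of code of your own. Each camera call takes 0.05 s, during which the arm holds its last target. There are 200 camera calls.

TASK

The lab balance sags at its front. Push the wooden wedge, thin end first, under the middle of the balance's front edge until the balance sits level, and let go of the wedge. Then, with the pan still empty, press the tare plunger beside the pan down to its stop, and finally stand the small white-capped bottle upright on the pan, wholly within it, and leave everything else where it is.

Things in the scene. Friction and masses are not known exactly. Their poses are not given: they have to be found in the camera images.
- front_bar (a point): Lowest line, at mid-width, of the round steel bar (10 mm thick, 200 mm wide) under the front edge of the balance; the wedge goes in under it. x points from the balance's front to its rear (the way to push the wedge), y to the left of that, z up. 20 mm above the worktop when level, about 6.5 mm at the start; about 5 N rest on what is put under it. The case's front face is 6 mm before it.
- pivot (a point): Middle of the balance's fixed rear pivot, 18 mm above the worktop, 224 mm behind the front bar; axes as front_bar when level. The balance is a white case 240 mm deep (x), 230 mm wide, with a grey deck 66 mm above the worktop, tipping about this pivot on a fixed foot; its front hangs free.
- bridge_low (a point): Middle of the lower front edge of the display bridge: a white bar 60 mm deep, 230 mm wide, 32 mm high, on two posts (105 mm to either side) over the front edge. This point is 51 mm in front of the bar and 130 mm above the worktop when level (some 16 mm lower at the start). A gripper upright over the pushed-in wedge's grip runs into it: lean the tool some 40 degrees away from the balance.
- balance (a joint): Tip of the balance about its rear pivot, rad: 0 level, negative front low (starts at its lowest, -0.06), positive front too high (up to 0.05).
- gauge_top (a point): Top of the fixed aluminium gauge post (14 x 8 mm, 55 mm high, on a low rail on the worktop) at the left side of the balance, 34 mm behind the front bar and 136 mm to the left. A small dark pointer on the case stands beside it; their tops are flush when the balance is level.
- wedge_grip (a point): Centre of the upright grip block on the thick end of the loose wooden wedge (142 x 40 mm, 0.12 kg, lying flat), 36 mm above the worktop; block 24 x 24 mm, top at 50 mm; pinch its y sides. x points to the thin end (tip 130 mm ahead, 3 mm thick), z up. The top rises 0.2 mm per mm to 26 mm thick, so the balance is level with this point 45 to 50 mm before the bar. Holds by friction.
- tare (a joint): Travel of the tare plunger, m: 0 up, 0.010 at its stop; spring, about 5 N at the stop; it springs back when let go.
- tare_top (a point): Top centre of the tare plunger's round grey head (30 mm wide, 7 mm thick, on a thin stem), 93 mm above the worktop when the balance is level, 144 mm behind the bar and 70 mm to the left. It goes down.
- pan_top (a point): Centre of the top of the round steel pan (110 mm wide), 86 mm above the worktop when level, 144 mm behind the bar and 50 mm to the right; fixed to the balance.
- bottle_mid (a point): Centre, half-way up, of the small white bottle with a ribbed white cap, 48 mm wide and 75 mm high, stands upright, loose, about 0.08 kg; body 48 mm wide up to about 50 mm high, cap 35 mm wide. Grasp it round the body. It and the dropper bottle may have changed places.
- dropper: Bystander: amber dropper bottle with a black teat, 34 mm wide, 84 mm high; origin at the centre of its underside.
- pot: Bystander: small white sample pot, 37 mm wide, 42 mm high; origin at the centre of its underside.
- dish: Bystander: clear dish with a lid, 100 mm wide, 26 mm high; origin at the centre of its underside.
- pen: Bystander: marker pen lying flat, 132 mm long, 12 mm thick; origin under its middle, x along it.

How it is judged:
On the way, in this order (a step that is already met when the one before it is completed fails the run):
1. the balance stands level (within 0.012 rad) on the wedge under the middle of its front edge (within 40 mm), the wedge let go and the fingers touching nothing (value of joint balance between -0.012 and 0.012 rad and y of wedge_grip in the frame of front_bar between -0.04 and 0.04 m and horizontal distance between wedge_grip and front_bar below 0.08 m and contact force between each of the fingers, the arm and anything else below 0.3 N), for 0.2 s.
2. the tare plunger is pressed to its stop (9 of 10 mm) with the balance level and the bottle off the pan (value of joint tare above 0.009 m and value of joint balance between -0.012 and 0.012 rad and distance between bottle_mid and pan_top above 0.09 m), for 0.05 s.
At the end, for the whole second after the job is handed in: The balance is level within 0.012 rad (about 2.7 mm at the front edge) with the wedge under the middle of its front edge (within 40 mm sideways), the tare plunger is up again, and the small bottle stands upright and still on the pan, its centre within 31 mm of the pan's centre (value of joint balance between -0.012 and 0.012 rad and y of wedge_grip in the frame of front_bar between -0.04 and 0.04 m and horizontal distance between wedge_grip and front_bar below 0.08 m and value of joint tare below 0.003 m and horizontal distance between bottle_mid and pan_top below 0.031 m and distance between bottle_mid and pan_top below 0.052 m and angle between bottle_mid's own z axis and vertical below 0.1 rad and linear speed of bottle below 0.02 m/s); the robot touches nothing.
It fails at once if the dropper bottle is moved more than 30 mm (distance of dropper from where it was at the start of the episode above 0.03 m).
It fails at once if the sample pot is moved more than 30 mm (distance of pot from where it was at the start of the episode above 0.03 m).
It fails at once if the dish is moved more than 30 mm (distance of dish from where it was at the start of the episode above 0.03 m).
It fails at once if the marker pen is moved more than 30 mm (distance of pen from where it was at the start of the episode above 0.03 m).
It also fails if it takes over 59 s, if anything falls off the work surface, if the arm or the gripper's body presses on something with over 40 N, if the wrist force passes 120 N, or if a joint passes its speed limit or range.

## Working session

There is one attempt and no reset: what is moved stays moved. The work goes in short steps, Python scripts to look and compute and a tool call to move; the robot and the scene stay as the last step left them, time stands still between calls to the robot, and variables do not carry over. Pictures are saved under pics/ and viewed, at most 10 in all, crops included, and the job is handed in when it is done.

Besides the shell and the picture viewer there is one more tool, called as name([rows], argument=value, ...), one row to a line, values as JSON. step_arm: Moves the arm, as the interface text tells. Its arguments: {"type":"object","properties":{"increments":{"type":"array","items":{"type":"array"}},"fingers":{"type":"number"},"grip_force":{"type":"number"}},"required":["increments"]}

```bash
mkdir -p pics; cat > h.py <<'E'
import numpy as np,cv2
from plant import r
def snap(n,f):
    c=r.calibration(n); im,d=r.snapshot(n); cv2.imwrite(f'pics/{f}.png',im[:,:,::-1]); 
    np.savez(f'pics/{f}.npz',d=d,R=c['R'],t=c['t'],k=[210/np.tan(np.radians(c['fov_y'])/2),c['cx'],c['cy']]); return im,d
def pt(f,u,v,w=1):
    z=np.load(f'pics/{f}.npz'); k=z['k']; p=z['d'][v-w:v+w+1,u-w:u+w+1]; p=p[p>0]
    if len(p)==0: return None
    d=np.median(p); return np.round(z['R'].T@(np.array([(u-k[1])/k[0]*d,(v-k[2])/k[0]*d,d])-z['t']),4)
def ray(f,u,v,h):
    z=np.load(f'pics/{f}.npz'); k=z['k']; R=z['R']; o=-R.T@z['t']; a=R.T@np.array([(u-k[1])/k[0],(v-k[2])/k[0],1]); return np.round(o+a*(h-o[2])/a[2],4)
E
python3 - <<'E'
from h import *
for n in('top','side'):
    snap(n,n+'0'); c=r.calibration(n); print(n,c['fov_y'],-np.array(c['R']).T@c['t'],c['R'])
s=r.get_state(); print({k:np.round(v,3) for k,v in s.items()})
E
```

```text
top 57.7925606414023 [0.39757743 0.02045184 1.09027467] [[ 0.00694894 -0.99980515  0.01847646]
 [-0.99261997 -0.00913365 -0.12092213]
 [ 0.12106733 -0.01749982 -0.99249003]]
side 48.29306706441073 [0.39575145 1.2931917  0.74627349] [[-0.99584183 -0.08818017 -0.02287609]
 [-0.02005183  0.45712473 -0.88917653]
 [ 0.08886497 -0.88502047 -0.4569921 ]]
{'clock': np.float64(0.1), 'q': array([ 1.216,  0.69 , -0.195,  1.566,  0.157,  0.903, -0.215]), 'qd': array([-0.001, -0.001,  0.001, -0.001, -0.001,  0.   ,  0.001]), 'joint_torque': array([-3.0000e-03, -5.2850e+01, -1.2720e+00, -1.5384e+01, -5.3000e-02,
        2.0000e-03,  0.0000e+00]), 'tool_pos': array([ 0.237, -0.578,  0.238]), 'eef_rot': array([ 0.981,  0.193, -0.   , -0.001]), 'contact_force': array([-0.542,  0.36 ,  0.945]), 'moment': array([0.041, 0.028, 0.002]), 'finger_force': np.float64(0.0), 'opening': np.float64(1.002)}
```

View pics/top0.png

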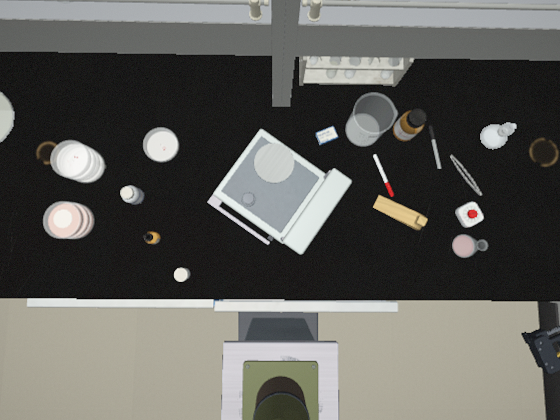

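View pics/side0.png

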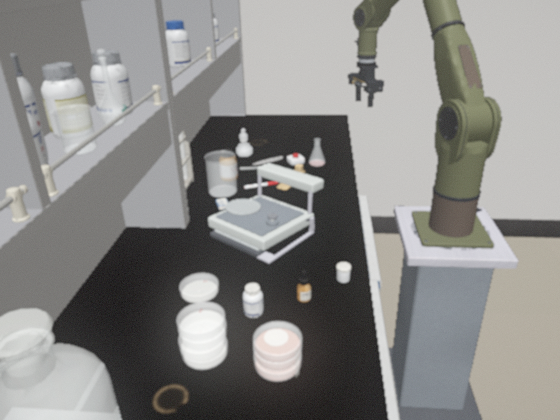

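The top view shows the balance around (285,190), its bridge at (320,212), the pan at (274,162) and the plunger at (249,199). The wedge lies at (400,212) with its grip on the right. The white bottle is at (130,194), the dropper at (152,238) and the pot at (181,274). The side view agrees.

```bash
python3 - <<'E'
from h import *
im=cv2.imread('pics/top0.png')[115:265,200:440]
cv2.imwrite('pics/crop.png',cv2.resize(im,None,fx=3.3,fy=3.3,interpolation=cv2.INTER_CUBIC))
for n,u,v in [('pan',274,162),('tare',249,199),('bridge',320,212),('bridgeR',345,180),('bridgeL',300,245),('grip',420,220),('wedge',395,211),('bottle',130,193),('dropper',152,238),('pot',181,274),('deck',285,200),('table',250,270)]: print(n,pt('top0',u,v))
E
```

```text
pan [0.6407 0.0246 0.0815]
tare [0.5382 0.0901 0.0865]
bridge [ 0.4987 -0.0918  0.1463]
bridgeR [ 0.5806 -0.1556  0.1464]
bridgeL [ 0.4163 -0.0419  0.1453]
grip [ 0.4893 -0.3802  0.0492]
wedge [ 0.5175 -0.3222  0.0152]
bottle [0.5533 0.4104 0.073 ]
dropper [0.4339 0.3518 0.0546]
pot [0.3379 0.2734 0.0413]
deck [ 0.5407 -0.0065  0.0555]
table [ 0.3478  0.0898 -0.0008]
```

View pics/crop.png

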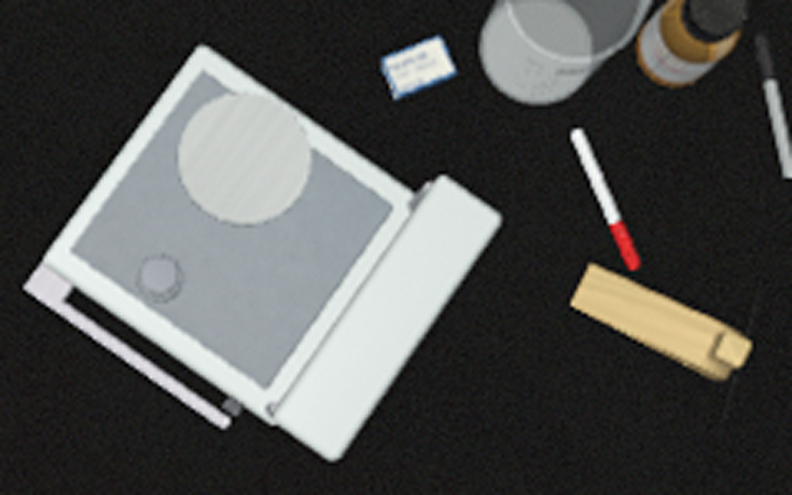

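The crop shows the pan centre at (245,158), the plunger at (160,277) and the bridge corners at (443,177), (502,218), (335,460) and (275,410). The wedge tip is at about (580,284) and its grip top at (733,350). The pen's red end, at (633,265), is close to the wedge tip.

```bash
python3 - <<'E'
from h import *
C=lambda u,v,h: ray('top0',200+u/3.3,115+v/3.3,h)
pan=C(245,158,.0815);tare=C(160,277,.0865);print('pan',pan,'tare',tare,np.linalg.norm((pan-tare)[:2]))
br=[C(u,v,h) for u,v,h in [(443,177,.146),(502,218,.146),(335,460,.146),(275,410,.14)]];print('br',br)
d=(br[1]-br[2])[:2];e=(pan-tare)[:2]
th=np.arctan2(d[1],d[0])+np.pi/2;print('yaw of x from bridge',np.degrees(th),np.linalg.norm(d),'pan-tare',np.degrees(np.arctan2(e[1],e[0]))+90)
im=cv2.imread('pics/top0.png');h=cv2.cvtColor(im,cv2.COLOR_BGR2HSV)
m=cv2.inRange(h,(12,60,120),(28,255,255));m[:, :365]=0;m[:,432:]=0;m[:190]=0;m[235:]=0
ys,xs=np.where(m>0);print('wedge px',len(xs),cv2.minAreaRect(np.c_[xs,ys].astype(np.float32)))
P=np.array([p for p in (pt('top0',int(u),int(v),0) for u,v in zip(xs,ys)) if p is not None])
g=P[P[:,2]>.044];lo=P[P[:,2]<.04];print('grip top',g.mean(0),len(g),g.min(0),g.max(0))
q=P[:,:2];r_=cv2.minAreaRect(q.astype(np.float32)*1000);print(r_)
w,V=np.linalg.eigh(np.cov((lo[:,:2]).T));print('axis',V[:,1],np.degrees(np.arctan2(V[1,1],V[0,1])))
print('tip',C(590,265,.003),C(571,303,.003),'pen',C(633,265,.01),C(577,132,.01))
E
```

```text
pan [0.6383 0.0239 0.0815] tare [0.5384 0.0915 0.0865] 0.12062242743370735
br [array([ 0.6097, -0.1287,  0.146 ]), array([ 0.5782, -0.1737,  0.146 ]), array([ 0.3933, -0.0457,  0.146 ]), array([ 0.4303, -0.0007,  0.14  ])]
yaw of x from bridge 55.30645784710217 0.22488221361414965 pan-tare 55.91470457740613
wedge px 833 ((400.0, 212.50001525878906), (55.007266998291016, 16.099689483642578), 26.56505012512207)
grip top [ 0.48726806 -0.384025    0.04829167] 72 [ 0.4753 -0.3986  0.0443] [ 0.5007 -0.3708  0.0531]
((514.5413818359375, -341.7606201171875), (159.46807861328125, 49.63645553588867), 62.89820098876953)
axis [0.47989474 0.87732607] 61.321472282742185
tip [ 0.5643 -0.2801  0.003 ] [ 0.5305 -0.2626  0.003 ] pen [ 0.5636 -0.316   0.01  ] [ 0.6822 -0.2695  0.01  ]
```

```bash
python3 - <<'E'
from h import *
z=np.load('pics/top0.npz')
for u0,v0,u1,v1,n in [(448,228,492,262,'flask'),(450,198,490,230,'redcap'),(440,150,485,196,'tweezer')]:
    P=np.array([p for p in (pt('top0',u,v,0) for u in range(u0,u1) for v in range(v0,v1)) if p is not None and p[2]>.006])
    print(n,len(P),P.min(0),P.max(0),np.median(P,0))
# deck plane tilt reference
def plane(f,pts):
    m=np.zeros((420,560),np.uint8);cv2.fillPoly(m,[np.array(pts)],1);ys,xs=np.where(m)
    P=np.array([pt(f,int(u),int(v),0) for u,v in zip(xs,ys) if z['d'][v,u]>0]);c=np.median(P,0);P=P[abs(P[:,2]-c[2])<.02]
    A=np.c_[P[:,:2],np.ones(len(P))];s=np.linalg.lstsq(A,P[:,2],rcond=None)[0];return s
s=plane('top0',[(270,185),(300,170),(313,178),(283,225),(255,207),(262,192)]);t=np.radians(55.6);print(s,'slope along x',s[0]*np.cos(t)+s[1]*np.sin(t),'across',-s[0]*np.sin(t)+s[1]*np.cos(t))
E
```

```text
flask 563 [ 0.3884 -0.5373  0.0064] [ 0.4507 -0.4826  0.1109] [ 0.419  -0.5045  0.0474]
redcap 475 [ 0.4734 -0.5704  0.0063] [ 0.5452 -0.5     0.0378] [ 0.5077 -0.5306  0.0211]
tweezer 65 [ 0.5702 -0.5742  0.0061] [ 0.6798 -0.46    0.013 ] [ 0.6086 -0.5443  0.0078]
[0.03521209 0.05142381 0.03687334] slope along x 0.06232415145944798 across -1.2170042469929199e-06
```

step_arm([
  [[2.5,1.94,-0.4],[0,0,3.9]],
  [[2.5,1.94,-0.4],[0,0,3.9]],
  [[2.5,1.94,-0.4],[0,0,3.9]],
  [[2.5,1.94,-0.4],[0,0,3.9]],
  [[2.5,1.94,-0.4],[0,0,3.9]],
  [[2.5,1.94,-0.4],[0,0,3.9]],
  [[2.5,1.94,-0.4],[0,0,3.9]],
  [[2.5,1.94,-0.4],[0,0,3.9]],
  [[2.5,1.94,-0.4],[0,0,3.9]],
  [[2.5,1.94,-0.4],[0,0,3.9]],
], fingers=0.7, grip_force=40)

```text
clock: 1.1
tool_pos: [0.4875, -0.3834, 0.1981]
eef_rot: [0.86, 0.511, -0.0, -0.0]
contact_force: [0.3, -0.7, 0.4]
opening: 0.703
finger_force: 0.0
```

```bash
cat >> h.py <<'E'
from scipy.spatial.transform import Rotation as Ro
def st():
    s=r.get_state(); R=Ro.from_quat(s['eef_rot']).as_matrix(); print('t',round(float(s['clock']),2),'p',np.round(s['tool_pos'],4),'y',np.round(R[:,1],3),'z',np.round(R[:,2],3),'F',np.round(s['contact_force'],1),'op',round(float(s['opening']),3),'ff',s['finger_force'],'q',np.round(s['q'],2))
E
python3 - <<'E'
from h import *
st();im,d=snap('wrist','w1')
h=cv2.cvtColor(im,cv2.COLOR_RGB2HSV);m=cv2.inRange(h,(10,50,100),(30,255,255))
ys,xs=np.where(m>0);z=np.load('pics/w1.npz')
P=np.array([p for p in (pt('w1',int(u),int(v),0) for u,v in zip(xs[::3],ys[::3])) if p is not None]);
P=P[(P[:,0]>.43)&(P[:,0]<.6)&(P[:,1]>-.43)&(P[:,1]<-.23)]
g=P[P[:,2]>.045];print(len(P),len(g));rr=cv2.minAreaRect((g[:,:2]*1000).astype(np.float32));print('grip',rr,g.mean(0))
print('wedge',cv2.minAreaRect((P[:,:2]*1000).astype(np.float32)))
E
```

```text
t 1.1 p [ 0.4875 -0.3834  0.1981] y [ 0.878 -0.478 -0.001] z [-0.001  0.    -1.   ] F [ 0.3 -0.7  0.4] op 0.703 ff 0.0 q [ 0.78  0.74 -0.34  1.62  0.31  0.84 -0.18]
4674 2409
grip ((499.9150390625, -381.6063537597656), (46.209171295166016, 98.37598419189453), 61.21637725830078) [ 0.50883981 -0.37442337  0.26376206]
wedge ((510.11102294921875, -340.66375732421875), (160.64503479003906, 93.26387786865234), 80.23291015625)
```

View pics/w1.png

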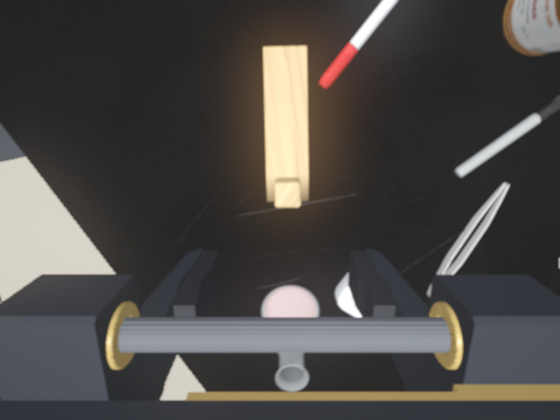

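The wedge lies almost parallel to the tool in the wrist view. The grip top spans about (275..301, 180..207), the tip edge (263..307, 46), and the pen's red end (325,85) is to its right.

```bash
python3 - <<'E'
from h import *
for u,v,h in [(288,193,.05),(288,183,.05),(276,182,.05),(300,182,.05),(277,206,.05),(300,206,.05),(263,47,.003),(307,47,.003),(325,85,.01)]: print(u,v,ray('w1',u,v,h),pt('w1',u,v))
c=r.calibration('wrist');print(-np.array(c['R']).T@c['t'],c['R'][2])
E
```

```text
288 193 [ 0.4899 -0.3868  0.05  ] [ 0.49   -0.3868  0.0502]
288 183 [ 0.4943 -0.3787  0.05  ] [ 0.4942 -0.379   0.0485]
276 182 [ 0.4854 -0.3728  0.05  ] [ 0.4847 -0.3737  0.0449]
300 182 [ 0.5042 -0.383   0.05  ] [ 0.5026 -0.3884  0.0258]
277 206 [ 0.4753 -0.3928  0.05  ] [ 0.4754 -0.3927  0.0503]
300 206 [ 0.4937 -0.4028  0.05  ] [ 0.4887 -0.4173 -0.    ]
263 47 [ 0.5305 -0.2641  0.003 ] [ 0.5305 -0.2637  0.    ]
307 47 [ 0.5662 -0.2836  0.003 ] [ 0.5665 -0.2833  0.0007]
325 85 [ 0.5652 -0.3211  0.01  ] [ 0.5651 -0.3211  0.0106]
[ 0.52782936 -0.31193667  0.3445415 ] [-0.13163073 -0.25223254 -0.95867205]
```

step_arm([
  [[0.13,-0.2,-2.5],[0,0,0.5]],
  [[0.12,-0.16,-2.5],[0,0,0]],
  [[0,0,-2.5],[0,0,0]],
  [[0,0,-2.5],[0,0,0]],
  [[0,0,-2.5],[0,0,0]],
  [[0,0,-2.0],[0,0,0]],
  [[0,0,-1.5],[0,0,0]],
  [[0,0,-0.8],[0,0,0]],
  [[0,0,0],[0,0,0]],
  [[0,0,0],[0,0,0]],
])

```text
clock: 2.15
tool_pos: [0.4899, -0.3883, 0.0314]
eef_rot: [0.858, 0.513, 0.0, 0.001]
contact_force: [0.7, 0.4, 0.1]
opening: 0.698
finger_force: 0.0
```

step_arm([
  [[0,0,0],[0,0,0]],
  [[0,0,0],[0,0,0]],
  [[0,0,0],[0,0,0]],
  [[0,0,0],[0,0,0]],
  [[0,0,0],[0,0,0]],
  [[0,0,0],[0,0,0]],
  [[0,0,0],[0,0,0]],
  [[0,0,0],[0,0,0]],
  [[0,0,0],[0,0,0]],
  [[0,0,0],[0,0,0]],
], fingers=0.0)

```text
clock: 3.15
tool_pos: [0.4893, -0.388, 0.0309]
eef_rot: [0.858, 0.513, -0.0, -0.0]
contact_force: [-2.9, 0.3, 3.3]
opening: 0.271
finger_force: 39.9
```

step_arm([
  [[-0.6,1.9,0.1],[0,0,-0.6]],
  [[-0.6,1.9,0],[0,0,-0.7]],
  [[-0.6,1.9,0],[0,0,-0.7]],
  [[-0.6,1.9,0],[0,0,-0.7]],
  [[-0.6,1.9,0],[0,0,-0.7]],
  [[-0.6,1.9,0],[0,0,-0.7]],
  [[-0.6,1.9,0],[0,0,-0.7]],
  [[-0.6,1.9,0],[0,0,-0.7]],
  [[-0.6,1.9,0],[0,0,-0.7]],
  [[-0.6,1.9,0],[0,0,-0.6]],
])

```text
clock: 4.15
tool_pos: [0.4297, -0.1971, 0.0315]
eef_rot: [0.887, 0.461, 0.0, 0.0]
contact_force: [-0.1, -0.6, -1.2]
opening: 0.268
finger_force: 39.9
```

step_arm([
  [[0,0,-0.1],[0,0,0]],
  [[0,0,0],[0,0,0]],
  [[0,0,0],[0,0,0]],
  [[0,0,0],[0,0,0]],
  [[0,0,0],[0,0,0]],
  [[0,0,1.5],[0,0,0]],
  [[0,0,2.5],[0,0,0]],
  [[0,0,2.5],[0,0,0]],
  [[0,0,2.5],[0,0,0]],
  [[0,0,2.5],[0,0,0]],
], fingers=0.6)

```text
clock: 5.15
tool_pos: [0.4293, -0.1984, 0.1468]
eef_rot: [0.887, 0.461, -0.0, 0.0]
contact_force: [0.1, -0.5, -0.1]
opening: 0.6
finger_force: 0.0
```

```bash
python3 - <<'E'
from h import *
st();snap('wrist','w2')
E
```

```text
t 5.15 p [ 0.4293 -0.1984  0.1468] y [ 0.818 -0.575  0.   ] z [ 0. -0. -1.] F [ 0.1 -0.5 -0.1] op 0.6 ff 0.0 q [ 0.45  0.66 -0.18  2.1   0.29  0.4  -0.57]
```

View pics/w2.png

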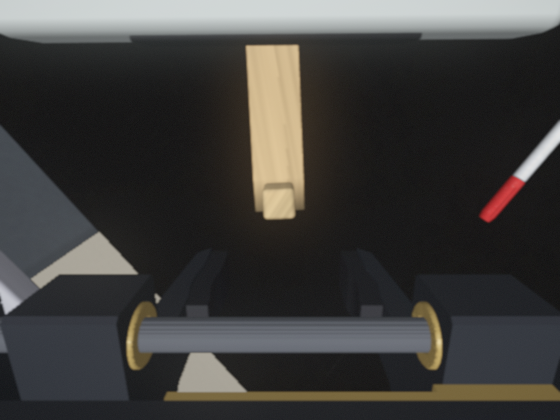

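The wedge stands in line in front of the balance. Its tip edge is at (247..299, 46) and its grip top at (264..294, 187..218). The dark strip under the bridge, (132..420, 38), is centred at about 276.

```bash
python3 - <<'E'
from h import *
x=np.array([np.cos(np.radians(55.6)),np.sin(np.radians(55.6))]);y=np.array([-x[1],x[0]]);bar=np.array([.518,-.063])
for u,v,h in [(265,188,.05),(293,188,.05),(267,216,.05),(294,216,.05),(248,46,.003),(299,46,.003),(278,202,.05),(132,40,.02),(420,37,.02),(20,30,.114),(540,30,.114),(276,20,.114)]:
    p=ray('w2',u,v,h);print(u,v,p,'rel',np.round([(p[:2]-bar)@x,(p[:2]-bar)@y],4),pt('w2',u,v))
E
```

```text
265 188 [ 0.4268 -0.1779  0.05  ] rel [-0.1463  0.0103] [ 0.4261 -0.1786  0.0462]
293 188 [ 0.4437 -0.1898  0.05  ] rel [-0.1466 -0.0103] [ 0.4424 -0.1923  0.0386]
267 216 [ 0.4152 -0.1965  0.05  ] rel [-0.1682  0.0094] [ 0.4152 -0.1964  0.0503]
294 216 [ 0.432  -0.2083  0.05  ] rel [-0.1685 -0.0111] [ 0.4238 -0.2227  0.0009]
248 46 [ 0.4744 -0.0854  0.003 ] rel [-0.0431  0.0233] [ 0.4744 -0.086   0.0062]
299 46 [ 0.5072 -0.1084  0.003 ] rel [-0.0436 -0.0167] [ 5.075e-01 -1.082e-01  5.000e-04]
278 202 [ 0.4284 -0.1923  0.05  ] rel [-0.1573  0.0009] [ 0.4285 -0.1921  0.0507]
132 40 [ 0.4068 -0.0363  0.02  ] rel [-0.0408  0.1068] [ 0.4356 -0.0806  0.1401]
420 37 [ 0.5812 -0.1561  0.02  ] rel [-0.0411 -0.1047] [ 0.5363 -0.1483  0.1325]
20 30 [ 0.3885 -0.037   0.114 ] rel [-0.0517  0.1215] [ 0.4026 -0.0539  0.1442]
540 30 [ 0.5922 -0.1799  0.114 ] rel [-0.0545 -0.1273] [ 0.5739 -0.1733  0.1414]
276 20 [ 0.4912 -0.1038  0.114 ] rel [-0.0488 -0.0009] [ 0.4879 -0.1097  0.1456]
```

step_arm([
  [[-0.5,-0.7,0],[6.6,-4.5,0]],
  [[-0.5,-0.7,0],[6.6,-4.5,0]],
  [[-0.5,-0.7,0],[6.6,-4.5,0]],
  [[-0.5,-0.7,0],[6.6,-4.5,0]],
  [[-0.5,-0.7,0],[6.6,-4.5,0]],
  [[-0.5,-0.3,-1],[0,0,0]],
  [[0,0,-1],[0,0,0]],
  [[0,0,-1],[0,0,0]],
  [[0,0,-1],[0,0,0]],
  [[0,0,0],[0,0,0]],
])

```text
clock: 6.2
tool_pos: [0.4016, -0.2295, 0.1023]
eef_rot: [0.843, 0.443, 0.267, -0.15]
contact_force: [0.6, 0.4, -0.7]
opening: 0.606
finger_force: 0.0
```

```bash
python3 - <<'E'
from h import *
st()
E
```

```text
t 6.2 p [ 0.4016 -0.2295  0.1023] y [ 0.826 -0.564 -0.016] z [ 0.318  0.488 -0.813] F [ 0.6  0.4 -0.7] op 0.606 ff 0.0 q [ 1.3   1.01 -0.82  2.08  0.16  0.36 -0.02]
```

step_arm([
  [[0.5,0.67,-1.1],[1.6,-1.1,0]],
  [[0.5,0.67,-1.1],[1.6,-1.1,0]],
  [[0.5,0.67,-1.1],[0.5,-0.3,0]],
  [[0.5,0.67,-1.1],[0,0,0]],
  [[0.5,0.67,-1.1],[0,0,0]],
  [[0.5,0.67,-1.1],[0,0,0]],
  [[0,0,0],[0,0,0]],
  [[0,0,0],[0,0,0]],
  [[0,0,0],[0,0,0]],
  [[0,0,0],[0,0,0]],
])

```text
clock: 7.2
tool_pos: [0.4311, -0.1917, 0.0374]
eef_rot: [0.833, 0.435, 0.3, -0.166]
contact_force: [0.3, 0.4, -0.7]
opening: 0.598
finger_force: 0.0
```

```bash
python3 - <<'E'
from h import *
st()
E
```

```text
t 7.2 p [ 0.4311 -0.1917  0.0374] y [ 0.824 -0.567 -0.015] z [ 0.356  0.537 -0.764] F [ 0.3  0.4 -0.7] op 0.598 ff 0.0 q [ 1.23  1.17 -0.79  2.09  0.18  0.2   0.  ]
```

step_arm([
  [[0,0,-0.2],[0,0,0]],
  [[0,0,0],[0,0,0]],
  [[0,0,0],[0,0,0]],
  [[0,0,0],[0,0,0]],
  [[0,0,0],[0,0,0]],
  [[0,0,0],[0,0,0]],
  [[0.57,0.82,0],[0,0,0]],
  [[0.57,0.82,0],[0,0,0]],
  [[0.57,0.82,0],[0,0,0]],
  [[0.57,0.82,0],[0,0,0]],
], fingers=0.0, grip_force=45)

```text
clock: 8.2
tool_pos: [0.4544, -0.1578, 0.035]
eef_rot: [0.832, 0.435, 0.301, -0.166]
contact_force: [-1.0, -2.6, 2.1]
opening: 0.271
finger_force: 44.6
```

```bash
python3 - <<'E'
from h import *
st()
E
```

```text
t 8.2 p [ 0.4544 -0.1578  0.035 ] y [ 0.824 -0.567 -0.015] z [ 0.356  0.538 -0.764] F [-1.  -2.6  2.1] op 0.271 ff 44.63458810416569 q [ 1.14  1.18 -0.78  2.11  0.16  0.11 -0.04]
```

step_arm([
  [[0.28,0.41,0],[0,0,0]],
  [[0.28,0.41,0],[0,0,0]],
  [[0.28,0.41,0],[0,0,0]],
  [[0.28,0.41,0],[0,0,0]],
  [[0,0,0],[0,0,0]],
  [[0,0,0],[0,0,0]],
  [[0,0,0],[0,0,0]],
  [[0,0,0],[0,0,0]],
  [[0,0,0],[0,0,0]],
  [[0,0,0],[0,0,0]],
])

```text
clock: 9.2
tool_pos: [0.4648, -0.1434, 0.0349]
eef_rot: [0.833, 0.434, 0.3, -0.165]
contact_force: [-4.9, -7.1, 9.1]
opening: 0.267
finger_force: 44.7
```

```bash
python3 - <<'E'
from h import *
st()
E
```

```text
t 9.2 p [ 0.4648 -0.1434  0.0349] y [ 0.823 -0.568 -0.015] z [ 0.356  0.536 -0.765] F [-4.9 -7.1  9.1] op 0.267 ff 44.660812166280266 q [ 1.1   1.17 -0.78  2.12  0.15  0.08 -0.06]
```

step_arm([
  [[0,0,0],[0,0,0]],
  [[0,0,0],[0,0,0]],
  [[0,0,0],[0,0,0]],
  [[0,0,0],[0,0,0]],
  [[-0.17,-0.25,0.0],[-3.3,2.3,0]],
  [[-0.17,-0.25,0],[-3.3,2.3,0]],
  [[0,0,0],[0,0,0]],
  [[0,0,0],[0,0,0]],
  [[0,0,0],[0,0,0]],
  [[0,0,0],[0,0,0]],
], fingers=0.5)

```text
clock: 10.2
tool_pos: [0.4611, -0.1475, 0.0343]
eef_rot: [0.852, 0.443, 0.241, -0.136]
contact_force: [-0.6, 0.4, -0.2]
opening: 0.5
finger_force: 0.0
```

```bash
python3 - <<'E'
from h import *
st()
E
```

```text
t 10.2 p [ 0.4611 -0.1475  0.0343] y [ 0.822 -0.57  -0.018] z [ 0.291  0.446 -0.846] F [-0.6  0.4 -0.2] op 0.5 ff 0.0 q [ 0.97  1.07 -0.66  2.14  0.12  0.05 -0.12]
```

```bash
cat > fk.py <<'E'
import numpy as np
from scipy.optimize import least_squares
from scipy.spatial.transform import Rotation as Ro
D=[([1.216,.689,-.195,1.565,.157,.902,-.215],[.237,-.578,.239],None,[0,0,-1]),
([.78,.74,-.34,1.62,.31,.84,-.18],[.4875,-.3834,.1981],[.878,-.478,-.001],[0,0,-1]),
([.45,.66,-.18,2.1,.29,.4,-.57],[.4293,-.1984,.1468],[.818,-.575,0],[0,0,-1]),
([1.3,1.01,-.82,2.08,.16,.36,-.02],[.4016,-.2295,.1023],[.826,-.564,-.016],[.318,.488,-.813]),
([1.23,1.17,-.79,2.09,.18,.2,0],[.4311,-.1917,.0374],[.824,-.567,-.015],[.356,.537,-.764]),
([1.1,1.17,-.78,2.12,.15,.08,-.06],[.4648,-.1434,.0349],[.823,-.568,-.015],[.356,.536,-.765]),
([.97,1.07,-.66,2.14,.12,.05,-.12],[.4611,-.1475,.0343],[.822,-.57,-.018],[.291,.446,-.846])]
def fk(q,p,s):
    R=Ro.from_euler('z',s[0]*q[0])*Ro.from_euler('y',q[1]);x=np.array([0,0,p[0]])+R.apply([p[4],0,p[1]])
    R=R*Ro.from_euler('z',s[1]*q[2])*Ro.from_euler('y',q[3]);x=x+R.apply([p[5],0,p[2]])
    R=R*Ro.from_euler('z',s[2]*q[4])*Ro.from_euler('y',q[5])
    x=x+R.apply([p[6],0,p[3]]);R=R*Ro.from_euler('z',s[3]*q[6]+p[7]);return x,R.as_matrix()
def res(p,s):
    o=[]
    for q,t,y,z in D:
        x,R=fk(q,p,s);o+=list(x-t)+list(.3*(R[:,2]-z))+([] if y is None else list(.3*(R[:,1]-y)))
    return o
E
python3 - <<'E'
from fk import *
import itertools
B=[]
for s in itertools.product([-1,1],repeat=4):
  for y0 in(0,np.pi,np.pi/2):
    f=least_squares(res,[.3,.4,.4,.25,0,0,0,y0],args=(s,));B.append((f.cost,s,f.x))
B.sort(key=lambda b:b[0])
for b in B[:3]:print(b[0],b[1],np.round(b[2],4))
print(np.abs(res(B[0][2],B[0][1])).max())
np.savez('fk.npz',p=B[0][2],s=B[0][1])
E
```

```text
0.0007165668881170098 (-1, -1, -1, -1) [0.3665 0.6593 0.3308 0.3737 0.0602 0.0274 0.0813 1.5721]
0.0007165668881170098 (-1, -1, -1, -1) [0.3665 0.6593 0.3308 0.3737 0.0602 0.0274 0.0813 1.5721]
0.0007165668881170124 (-1, -1, -1, -1) [0.3665 0.6593 0.3308 0.3737 0.0602 0.0274 0.0813 1.5721]
0.02050854659379131
```

```bash
cat > ik.py <<'E'
from fk import *
z=np.load('fk.npz');P,S=z['p'],z['s']
lo=np.array([-3.01,-.46,-1.47,.13,-1,.04,-2.66]);hi=np.array([3.01,2.08,1.51,2.56,4.14,2.09,2.66])
def tgt(xp,zz,tilt,yaw,lat=0):
    a=np.radians(55.6);x=np.array([np.cos(a),np.sin(a)]);pos=np.r_[np.array([.518,-.063])+xp*x,zz]
    h=np.radians(55.6+yaw);X=np.array([np.cos(h),np.sin(h),0]);Y=np.array([np.sin(h),-np.cos(h),0]);t=np.radians(tilt)
    Z=np.sin(t)*X+np.array([0,0,-np.cos(t)]);return pos,np.c_[np.cross(Y,Z),Y,Z]
def ik(pos,R,q0,q3=None):
    def f(q):
        x,M=fk(q,P,S);e=list((x-pos)*10)+list((Ro.from_matrix(M@R.T)).as_rotvec()*3)
        return e+([] if q3 is None else [q[2]-q3])
    g=least_squares(f,np.clip(q0,lo+.01,hi-.01),bounds=(lo,hi));return g.x,g.cost
E
python3 - <<'E'
from ik import *
q0=np.array([.97,1.07,-.66,2.14,.12,.05,-.12])
for xp in(-.1,-.047):
 for tilt in(0,20,30,40):
  for q3 in(-1.3,-1,-.7,-.4,-.1,.3):
    out=[]
    for s in(q0,q0+[0,0,0,0,0,.5,0],q0+[0,0,0,0,3.1,.3,-2.5],q0+[0,0,0,0,1.5,.3,-1.3]):
        q,c=ik(*tgt(xp,.035,tilt,0),s,q3)
        if c<1e-6: out.append(tuple(np.round(q,2)))
    for o in set(out): print(xp,tilt,o)
E
```

```text
-0.1 0 (np.float64(0.59), np.float64(1.19), np.float64(-1.3), np.float64(2.41), np.float64(1.5), np.float64(1.11), np.float64(-2.36))
-0.1 0 (np.float64(0.51), np.float64(1.07), np.float64(-1.0), np.float64(2.45), np.float64(1.66), np.float64(0.84), np.float64(-2.42))
-0.1 0 (np.float64(0.42), np.float64(1.0), np.float64(-0.7), np.float64(2.52), np.float64(1.93), np.float64(0.62), np.float64(-2.61))
-0.1 40 (np.float64(1.18), np.float64(1.21), np.float64(-0.7), np.float64(2.16), np.float64(-0.5), np.float64(0.07), np.float64(0.73))
-0.047 0 (np.float64(0.51), np.float64(1.19), np.float64(-1.3), np.float64(2.32), np.float64(1.46), np.float64(1.12), np.float64(-2.34))
-0.047 0 (np.float64(0.44), np.float64(1.07), np.float64(-1.0), np.float64(2.36), np.float64(1.56), np.float64(0.83), np.float64(-2.36))
-0.047 0 (np.float64(0.33), np.float64(0.98), np.float64(-0.7), np.float64(2.4), np.float64(1.75), np.float64(0.57), np.float64(-2.48))
-0.047 0 (np.float64(0.1), np.float64(0.88), np.float64(-0.1), np.float64(2.22), np.float64(1.11), np.float64(0.09), np.float64(-1.67))
-0.047 0 (np.float64(0.18), np.float64(0.88), np.float64(-0.1), np.float64(2.1), np.float64(0.44), np.float64(0.18), np.float64(-0.92))
```

```bash
cat > s.py <<'E'
from ik import *
rng=np.random.default_rng(0)
def sols(pos,R,n=60):
    L=[]
    for i in range(n):
        q,c=ik(pos,R,rng.uniform(np.maximum(lo,[-1,-.2,-1.47,.8,-1,.04,-2.66]),np.minimum(hi,[2.2,2,1.5,2.5,4.1,1.8,2.66])))
        if c<1e-5 and (q-lo).min()>.03 and (hi-q).min()>.03: L.append(q)
    return np.array(L)
if __name__=='__main__':
  for half in(0,1):
   for xp in(-.1,-.047):
    for tilt in(25,32,40):
      pos,R=tgt(xp,.035,tilt,0)
      if half: R=R@np.diag([-1,-1,1])
      L=sols(pos,R);print('half',half,xp,tilt,len(L))
      if len(L): 
        i=np.argsort(-np.minimum(L-lo,hi-L).min(1))[:3];print(np.round(L[i],2))
E
python3 s.py
```

```text
half 0 -0.1 25 0
half 0 -0.1 32 0
half 0 -0.1 40 15
[[ 1.15  1.18 -0.74  2.13 -0.14  0.09  0.31]
 [ 1.15  1.18 -0.74  2.13 -0.15  0.09  0.32]
 [ 1.15  1.18 -0.74  2.13 -0.15  0.09  0.32]]
half 0 -0.047 25 0
half 0 -0.047 32 0
half 0 -0.047 40 0
half 1 -0.1 25 0
half 1 -0.1 32 0
half 1 -0.1 40 3
[[ 1.16  1.19 -0.71  2.14 -0.36  0.08 -2.58]
 [ 1.13  1.36 -1.43  2.53  1.97  0.7   0.94]
 [ 1.17  1.2  -0.71  2.15 -0.42  0.07 -2.51]]
half 1 -0.047 25 0
half 1 -0.047 32 0
half 1 -0.047 40 0
```

```bash
cat > s2.py <<'E'
from s import *
import itertools
def go(name,xp,zz,tilts,yaws):
  for half in(0,1):
    for tilt,yaw in itertools.product(tilts,yaws):
      pos,R=tgt(xp,zz,tilt,yaw)
      if half: R=R@np.diag([-1,-1,1])
      L=sols(pos,R,25)
      if len(L):
        m=np.minimum(L-lo,hi-L).min(1);i=m.argmax();print(name,'half',half,xp,tilt,yaw,len(L),'margin',round(m[i],2),np.round(L[i],2))
go('pinch',-.047,.037,(40,48,56),(-8,0,8))
go('push',-.072,.03,(15,22,30),(-20,0,20))
E
timeout 500 python3 s2.py
```

```text
pinch half 0 -0.047 40 8 13 margin 0.14 [ 1.02  1.17 -0.74  2.06 -0.11  0.18  0.28]
pinch half 0 -0.047 48 8 14 margin 0.22 [ 1.11  1.31 -1.24  2.34  1.78  0.32 -1.78]
pinch half 0 -0.047 56 0 3 margin 0.09 [ 1.24  1.39 -0.99  2.07  0.18  0.13  0.03]
pinch half 0 -0.047 56 8 7 margin 0.32 [ 1.22  1.42 -1.15  1.99  0.54  0.36 -0.33]
pinch half 1 -0.047 40 8 10 margin 0.13 [ 1.03  1.18 -0.67  2.08 -0.43  0.17 -2.49]
pinch half 1 -0.047 48 8 15 margin 0.23 [ 1.12  1.31 -1.24  2.32  1.72  0.32  1.41]
pinch half 1 -0.047 56 0 3 margin 0.04 [ 1.3   1.46 -0.83  2.15 -0.83  0.08 -1.93]
pinch half 1 -0.047 56 8 13 margin 0.31 [ 1.19  1.37 -0.69  2.   -0.61  0.35 -2.12]
push half 0 -0.072 15 20 16 margin 0.19 [ 0.7   1.08 -1.06  2.37  1.64  0.62 -1.85]
push half 0 -0.072 22 20 12 margin 0.21 [ 0.73  0.99 -0.45  2.03 -0.02  0.25  0.22]
push half 0 -0.072 30 20 14 margin 0.34 [ 0.9   1.1  -0.95  2.08  0.88  0.38 -0.78]
push half 1 -0.072 15 20 6 margin 0.15 [ 0.61  0.94 -0.2   2.1  -0.5   0.19 -2.41]
push half 1 -0.072 22 20 11 margin 0.25 [ 0.77  1.06 -0.97  2.31  1.57  0.42  1.5 ]
push half 1 -0.072 30 20 16 margin 0.32 [ 0.94  1.17 -1.15  2.15  1.2   0.52  1.98]
```

```bash
cat > rv.py <<'E'
from s import *
from plant import r
def rv(tilt,yaw,half=0):
    s=r.get_state();_,R=tgt(0,0,tilt,yaw)
    v=(Ro.from_matrix(R)*Ro.from_quat(s['eef_rot']).inv()).as_rotvec(degrees=True);d=np.array(s['tool_pos'])[:2]-[.518,-.063];a=np.radians(55.6)
    print('rotvec',np.round(v,1),'rel',d@[np.cos(a),np.sin(a)],d@[-np.sin(a),np.cos(a)],s['tool_pos'][2])
E
python3 - <<'E'
from rv import *
rv(42,9)
q=np.array(r.get_state()['q'])
for xp in(-.097,-.08,-.06,-.045):
    L=sols(*tgt(xp,.036,42,9),30);m=np.minimum(L-lo,hi-L).min(1);i=np.argsort(np.abs(L-q).max(1))[0];print(xp,len(L),m.max(),np.round(L[i],2),m[i])
E
```

```text
rotvec [ 8.  -5.8  9.2] rel -0.10190756834420728 -0.000800906239238647 0.03434246353373896
-0.097 10 0.2798495213178974 [ 1.13  1.2  -0.97  2.05  0.55  0.3  -0.39] 0.2558168695749612
-0.08 8 0.22428403326323085 [ 1.1   1.19 -0.84  2.03  0.2   0.26 -0.  ] 0.22095838980371527
-0.06 17 0.19077961502981716 [ 1.06  1.19 -0.82  2.03  0.12  0.23  0.06] 0.19014357595143982
-0.045 13 0.16932119784987146 [ 1.03  1.18 -0.89  2.06  0.4   0.2  -0.29] 0.16226994506776762
```

step_arm([
  [[0.07,0.1,0.05],[2,-1.45,2.3]],
  [[0.07,0.1,0.05],[2,-1.45,2.3]],
  [[0.07,0.1,0.05],[2,-1.45,2.3]],
  [[0.07,0.1,0.05],[2,-1.45,2.3]],
  [[0,0,0],[0,0,0]],
  [[0,0,0],[0,0,0]],
  [[0,0,0],[0,0,0]],
  [[0,0,0],[0,0,0]],
  [[0,0,0],[0,0,0]],
  [[0,0,0],[0,0,0]],
])

```text
clock: 11.2
tool_pos: [0.4644, -0.1428, 0.0371]
eef_rot: [0.789, 0.5, 0.303, -0.191]
contact_force: [-0.6, 0.1, 0.5]
opening: 0.501
finger_force: 0.0
```

```bash
python3 - <<'E'
from rv import *
from h import st
rv(42,9);st()
E
```

```text
rotvec [ 0.1  0.  -0.1] rel -0.09613532716912342 -0.000918395588975641 0.037123400304457065
t 11.2 p [ 0.4644 -0.1428  0.0371] y [ 0.904 -0.428  0.002] z [ 0.287  0.603 -0.744] F [-0.6  0.1  0.5] op 0.501 ff 0.0 q [ 1.13  1.21 -0.83  2.03  0.21  0.27  0.02]
```

step_arm([
  [[0,0,-0.1],[0,0,0]],
  [[0,0,0],[0,0,0]],
  [[0,0,0],[0,0,0]],
  [[0,0,0],[0,0,0]],
  [[0,0,0],[0,0,0]],
  [[0.34,0.5,0],[0,0,0]],
  [[0.34,0.5,0],[0,0,0]],
  [[0.34,0.5,0],[0,0,0]],
  [[0.34,0.5,0],[0,0,0]],
  [[0.34,0.5,0],[0,0,0]],
], fingers=0.0, grip_force=50)

```text
clock: 12.2
tool_pos: [0.4801, -0.1206, 0.0358]
eef_rot: [0.79, 0.499, 0.301, -0.19]
contact_force: [-8.0, -12.8, 11.7]
opening: 0.272
finger_force: 50.0
```

```bash
cat >> h.py <<'E'
def tilt(f,pts=[(270,185),(300,170),(313,178),(283,225),(255,207),(262,192)]):
    z=np.load(f'pics/{f}.npz');m=np.zeros((420,560),np.uint8);cv2.fillPoly(m,[np.array(pts)],1);ys,xs=np.where(m)
    P=np.array([pt(f,int(u),int(v),0) for u,v in zip(xs,ys) if z['d'][v,u]>0]);P=P[(P[:,2]>.04)&(P[:,2]<.075)]
    for _ in range(3):
        A=np.c_[P[:,:2],np.ones(len(P))];s=np.linalg.lstsq(A,P[:,2],rcond=None)[0];e=abs(A@s-P[:,2]);P=P[e<max(.002,2.5*np.median(e))]
    t=np.radians(55.6);print('tilt',-(s[0]*np.cos(t)+s[1]*np.sin(t))+.0023,'across',-s[0]*np.sin(t)+s[1]*np.cos(t),len(P),'z@bar+.1',s@[.518+.0565,-.063+.0825,1])
E
python3 - <<'E'
from rv import *
from h import *
rv(42,9);st();tilt('top0');snap('top','top1');tilt('top1')
E
```

```text
rotvec [ 0.3 -0.1  0.1] rel -0.06889103962896073 -0.0012686005194928376 0.03577965963751638
t 12.2 p [ 0.4801 -0.1206  0.0358] y [ 0.903 -0.43   0.001] z [ 0.287  0.601 -0.746] F [ -8.  -12.8  11.7] op 0.272 ff 49.98959680146072 q [ 1.07  1.2  -0.82  2.04  0.2   0.22 -0.  ]
tilt -0.05641961966473023 across 0.0015547396933636194 1356 z@bar+.1 0.05782375209181776
tilt -0.019943848683758897 across 0.002189336887672826 1444 z@bar+.1 0.06242594244193846
```

step_arm([
  [[0.26,0.38,0],[0,0,0]],
  [[0.26,0.38,0],[0,0,0]],
  [[0.26,0.38,0],[0,0,0]],
  [[0.26,0.38,0],[0,0,0]],
  [[0.26,0.38,0],[0,0,0]],
  [[0,0,0],[0,0,0]],
  [[0,0,0],[0,0,0]],
  [[0,0,0],[0,0,0]],
  [[0,0,0],[0,0,0]],
  [[0,0,0],[0,0,0]],
])

```text
clock: 13.25
tool_pos: [0.4935, -0.1004, 0.0358]
eef_rot: [0.79, 0.499, 0.302, -0.19]
contact_force: [-4.9, -7.9, 6.7]
opening: 0.275
finger_force: 50.0
```

```bash
python3 - <<'E'
from rv import *
from h import *
rv(42,9);st();snap('top','top2');tilt('top2')
E
```

```text
rotvec [ 0.2 -0.  -0. ] rel -0.044744111758928035 -0.0008864258221026165 0.035828742382091994
t 13.25 p [ 0.4935 -0.1004  0.0358] y [ 0.903 -0.429  0.001] z [ 0.286  0.602 -0.745] F [-4.9 -7.9  6.7] op 0.275 ff 49.98907725967001 q [ 1.02  1.2  -0.82  2.04  0.18  0.18 -0.03]
tilt -0.005127197067316593 across 0.0020182626594782748 1384 z@bar+.1 0.06529816260974444
```

step_arm([
  [[0.17,0.25,0],[0,0,0]],
  [[0,0,0],[0,0,0]],
  [[0,0,0],[0,0,0]],
  [[0,0,0],[0,0,0]],
  [[0,0,0],[0,0,0]],
  [[0,0,0],[0,0,0]],
  [[0,0,0],[0,0,0]],
  [[0,0,0],[0,0,0]],
  [[0,0,0],[0,0,0]],
  [[0,0,0],[0,0,0]],
])

```text
clock: 14.3
tool_pos: [0.495, -0.0982, 0.0358]
eef_rot: [0.79, 0.499, 0.302, -0.19]
contact_force: [-6.4, -8.3, 8.5]
opening: 0.277
finger_force: 50.0
```

step_arm([
  [[0,0,0],[0,0,0]],
  [[0,0,0],[0,0,0]],
  [[0,0,0],[0,0,0]],
  [[0,0,0],[0,0,0]],
  [[0,0,0],[0,0,0]],
  [[0,0,0],[0,0,0]],
  [[0,0,0],[0,0,0]],
  [[0,0,0],[0,0,0]],
  [[0,0,0],[0,0,0]],
  [[0,0,0],[0,0,0]],
], fingers=0.5)

```text
clock: 15.3
tool_pos: [0.4961, -0.0966, 0.036]
eef_rot: [0.789, 0.5, 0.303, -0.191]
contact_force: [-0.3, -0.8, -0.5]
opening: 0.5
finger_force: 0.0
```

```bash
python3 - <<'E'
from rv import *
from h import *
rv(42,9);st();snap('top','top3');tilt('top3')
im=cv2.imread('pics/top3.png')[115:265,200:440];cv2.imwrite('pics/crop3.png',cv2.resize(im,None,fx=3.3,fy=3.3,interpolation=cv2.INTER_CUBIC))
E
```

```text
rotvec [ 0.1  0.1 -0.1] rel -0.04005002587367051 -0.0009047551291329907 0.03596088012837517
t 15.3 p [ 0.4961 -0.0966  0.036 ] y [ 0.904 -0.428  0.001] z [ 0.287  0.603 -0.744] F [-0.3 -0.8 -0.5] op 0.5 ff 0.0 q [ 1.02  1.21 -0.82  2.04  0.18  0.18 -0.03]
tilt 0.0022430686507923375 across 0.002206240789673404 1439 z@bar+.1 0.06537484190415994
```

View pics/crop3.png

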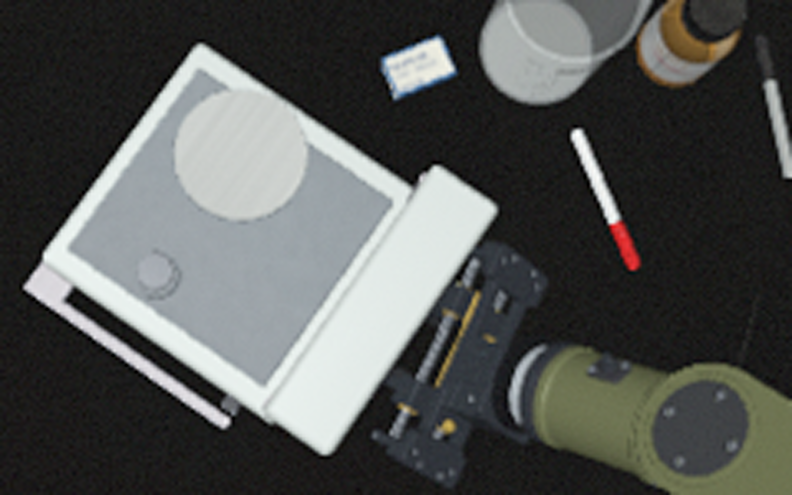

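Top view after release: the case edges look level, the pan centre is at (241,154) and the plunger at (157,273), and the gripper is clear of the bridge.

step_arm([
  [[-0.57,-1.2,1.5],[0,0,0]],
  [[-0.57,-1.2,1.5],[0,0,0]],
  [[-0.57,-1.2,1.5],[0,0,0]],
  [[-0.57,-1.2,1.5],[0,0,0]],
  [[-0.57,-1.2,1.5],[0,0,0]],
  [[-0.57,-1.2,1.5],[0,0,0]],
  [[0,-0.5,3],[0,0,0]],
  [[0,0,3],[-6,3,0]],
  [[0,0,3],[-6,3,0]],
  [[0,0,3],[-6,3,0]],
], fingers=0.5)

```text
clock: 16.35
tool_pos: [0.4617, -0.1738, 0.2475]
eef_rot: [0.831, 0.524, 0.157, -0.102]
contact_force: [0.2, -0.5, -1.0]
opening: 0.5
finger_force: 0.0
```

```bash
python3 - <<'E'
from rv import *
from h import *
st();rv(0,9);rv(0,0);snap('top','top4');tilt('top4')
C=lambda u,v,h: ray('top3',200+u/3.3,115+v/3.3,h)
pan=C(241,154,.086);tare=C(157,273,.093);print(pan,tare,pt('top4',273,161),pt('top4',247,197))
# refine plunger & pan by circle
g=cv2.imread('pics/top4.png');z=np.load('pics/top4.npz')
for (u0,u1,v0,v1,a,b) in [(238,258,186,210,.084,.1),(250,298,138,186,.079,.095)]:
    P=np.array([p for p in (pt('top4',u,v,0) for u in range(u0,u1) for v in range(v0,v1)) if p is not None and a<p[2]<b]);print(len(P),np.round(P.mean(0),4),cv2.minEnclosingCircle((P[:,:2]*1000).astype(np.float32)))
E
```

```text
t 16.35 p [ 0.4617 -0.1738  0.2475] y [ 0.903 -0.43  -0.005] z [ 0.154  0.334 -0.93 ] F [ 0.2 -0.5 -1. ] op 0.5 ff 0.0 q [ 1.01  0.65 -0.82  1.94  0.14  0.68 -0.23]
rotvec [-19.6   9.    0.1] rel -0.12318648733911264 -0.016123052247582002 0.24748500704063858
rotvec [-18.9  10.5  -8.8] rel -0.12318648733911264 -0.016123052247582002 0.24748500704063858
tilt 0.0008042561671684442 across 0.002485859325827176 1394 z@bar+.1 0.06541235699197159
[0.6405 0.0272 0.086 ] [0.5407 0.0935 0.093 ] [0.6425 0.0273 0.0853] [0.5425 0.095  0.0933]
97 [0.5423 0.0972 0.0921] ((542.5298461914062, 97.06768035888672), 14.788077354431152)
1254 [0.6405 0.0289 0.0854] ((641.2044067382812, 28.821949005126953), 54.92217254638672)
```

step_arm([
  [[0.8,2.7,0],[-3.9,1.8,0]],
  [[0.8,2.7,0],[-3.9,1.8,0]],
  [[0.8,2.7,0],[-3.9,1.8,0]],
  [[0.8,2.7,0],[-3.9,1.8,0]],
  [[0.8,2.7,0],[-3.9,1.8,0]],
  [[0.8,2.7,0],[0,0,0]],
  [[0.8,2.7,0],[0,0,0]],
  [[0.8,2.7,0],[0,0,0]],
  [[0.8,2.7,0],[0,0,0]],
  [[0.8,2.7,0],[0,0,0]],
], fingers=0.0, grip_force=10)

```text
clock: 17.4
tool_pos: [0.5416, 0.0978, 0.2455]
eef_rot: [0.845, 0.534, 0.002, -0.003]
contact_force: [1.5, -0.3, 0.3]
opening: 0.009
finger_force: 0.0
```

```bash
python3 - <<'E'
from h import *
st()
E
```

```text
t 17.4 p [0.5416 0.0978 0.2455] y [ 0.903 -0.429 -0.003] z [-0.     0.006 -1.   ] F [ 1.5 -0.3  0.3] op 0.009 ff 0.0 q [ 0.02  0.61 -0.46  1.78  0.34  0.83 -1.04]
```

step_arm([
  [[0,0,-2.2],[0,0,0]],
  [[0,0,-2.2],[0,0,0]],
  [[0,0,-2.2],[0,0,0]],
  [[0,0,-2.2],[0,0,0]],
  [[0,0,-2.2],[0,0,0]],
  [[0,0,-2.2],[0,0,0]],
  [[0,0,-1],[0,0,0]],
  [[0,0,0],[0,0,0]],
  [[0,0,0],[0,0,0]],
  [[0,0,0],[0,0,0]],
])

```text
clock: 18.4
tool_pos: [0.5426, 0.0967, 0.105]
eef_rot: [0.846, 0.534, 0.003, -0.002]
contact_force: [0.8, -0.3, -0.3]
opening: 0.005
finger_force: 0.0
```

step_arm([
  [[0,0,-0.4],[0,0,0]],
  [[0,0,-0.4],[0,0,0]],
  [[0,0,-0.4],[0,0,0]],
  [[0,0,-0.4],[0,0,0]],
  [[0,0,-0.3],[0,0,0]],
  [[0,0,0],[0,0,0]],
  [[0,0,0],[0,0,0]],
  [[0,0,0],[0,0,0]],
  [[0,0,0],[0,0,0]],
  [[0,0,0],[0,0,0]],
])

```text
clock: 19.4
tool_pos: [0.5421, 0.0964, 0.0851]
eef_rot: [0.846, 0.534, 0.002, -0.002]
contact_force: [0.1, -0.1, 4.1]
opening: 0.004
finger_force: 2.1
```

step_arm([
  [[0,0,-0.1],[0,0,0]],
  [[0,0,-0.1],[0,0,0]],
  [[0,0,-0.1],[0,0,0]],
  [[0,0,-0.1],[0,0,0]],
  [[0,0,0],[0,0,0]],
  [[0,0,0],[0,0,0]],
  [[0,0,0],[0,0,0]],
  [[0,0,0],[0,0,0]],
  [[0,0,0],[0,0,0]],
  [[0,0,0],[0,0,0]],
])

```text
clock: 20.4
tool_pos: [0.5421, 0.0965, 0.0831]
eef_rot: [0.846, 0.534, 0.003, -0.002]
contact_force: [-3.8, -2.3, 24.7]
opening: 0.004
finger_force: 12.3
```

```bash
python3 - <<'E'
from h import *
st();snap('top','top5');tilt('top5',[(280,185),(300,170),(313,178),(287,222),(275,205)])
tilt('top4',[(280,185),(300,170),(313,178),(287,222),(275,205)])
E
```

```text
t 20.4 p [0.5421 0.0965 0.0831] y [ 0.903 -0.43   0.   ] z [ 0.003  0.005 -1.   ] F [-3.8 -2.3 24.7] op 0.004 ff 12.320124332327396 q [-0.08  0.84 -0.3   1.91  0.51  0.46 -1.19]
tilt 0.010174343292767894 across 0.011922171949155971 16 z@bar+.1 0.06622374712667689
tilt 0.002315759162822442 across 0.002157992713695127 869 z@bar+.1 0.06532739507333477
```

step_arm([
  [[0,0,2],[0,0,0]],
  [[0,0,3],[0,0,0]],
  [[0,0,3],[0,0,0]],
  [[0,0,3],[0,0,0]],
  [[0,0,3],[0,0,0]],
  [[0,2,2],[0,0,0]],
  [[0,3,0],[0,0,0]],
  [[0,3,0],[0,0,0]],
  [[0,3,0],[0,0,0]],
  [[0,2,0],[0,0,0]],
])

```text
clock: 21.45
tool_pos: [0.5408, 0.2291, 0.2403]
eef_rot: [0.845, 0.535, 0.002, -0.003]
contact_force: [0.2, 1.1, -0.1]
opening: 0.007
finger_force: 0.0
```

```bash
python3 - <<'E'
from h import *
st()
for n,u0,u1,v0,v1 in [('bottle',115,148,178,208),('dropper',138,165,225,248),('dish',140,182,125,165),('jar1',45,112,138,186),('jar2',40,100,198,244),('pot',170,194,264,286)]:
    P=np.array([p for p in (pt('top0',u,v,0) for u in range(u0,u1) for v in range(v0,v1)) if p is not None and p[2]>.008]);m=P[:,2].max();T=P[P[:,2]>np.percentile(P[:,2],97)-.006]
    print(n,P.min(0),P.max(0),'top',T.mean(0),cv2.minEnclosingCircle((T[:,:2]*1000).astype(np.float32)))
im=cv2.imread('pics/top0.png')[130:250,30:200];cv2.imwrite('pics/cb.png',cv2.resize(im,None,fx=4.5,fy=4.5,interpolation=cv2.INTER_CUBIC))
E
```

```text
t 21.45 p [0.5408 0.2291 0.2403] y [ 0.904 -0.428 -0.004] z [-0.001  0.007 -1.   ] F [ 0.2  1.1 -0.1] op 0.007 ff 0.0 q [-0.22  0.66 -0.44  1.68  0.34  0.88 -1.24]
bottle [0.5301 0.3966 0.0098] [0.5761 0.4418 0.0786] top [0.55409587 0.42005702 0.07430083] ((553.0641479492188, 420.5121154785156), 17.520410537719727)
dropper [0.4187 0.3449 0.0083] [0.4519 0.3766 0.0882] top [0.43594286 0.36119048 0.08237143] ((435.5162353515625, 360.6252746582031), 6.296961307525635)
dish [0.6525 0.3023 0.0083] [0.7512 0.4001 0.0321] top [0.70164658 0.35234155 0.02638942] ((701.5829467773438, 352.5082702636719), 50.65151596069336)
jar1 [0.588  0.5104 0.0092] [0.6876 0.6135 0.1099] top [0.63818002 0.5624434  0.10492849] ((639.3217163085938, 562.9521484375), 50.88856887817383)
jar2 [0.4309 0.5299 0.0092] [0.5306 0.6343 0.0848] top [0.47883074 0.58443711 0.07881762] ((478.6927185058594, 584.8840942382812), 50.47948455810547)
pot [0.3192 0.2576 0.0085] [0.354  0.2929 0.0479] top [0.33630313 0.27601641 0.04179531] ((336.5308532714844, 275.5989074707031), 18.47098731994629)
```

View pics/cb.png

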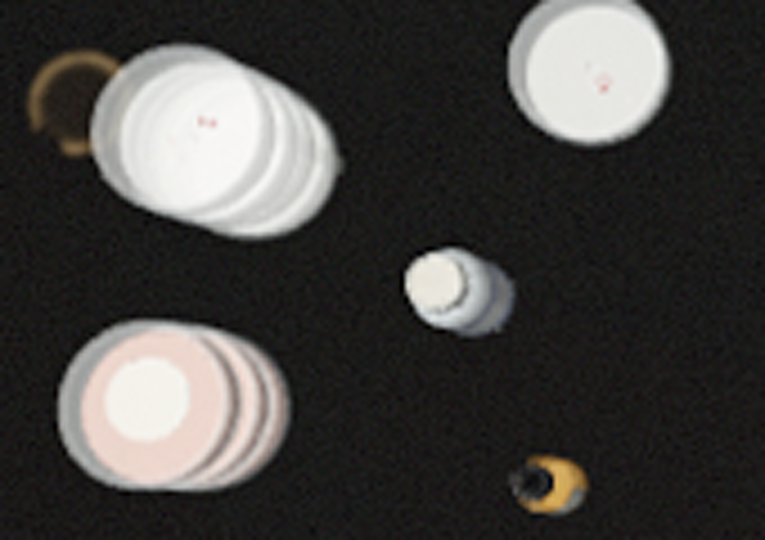

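The crop confirms the white-capped bottle, with its cap at about (437,282) in the crop and the dropper at (550,485), well apart from it.

step_arm([
  [[0.13,2.4,-0.5],[0,0,0]],
  [[0.13,2.4,-0.5],[0,0,0]],
  [[0.13,2.4,-0.5],[0,0,0]],
  [[0.13,2.4,-1],[0,0,0]],
  [[0.13,2.4,-1],[0,0,0]],
  [[0.13,2.4,-1],[0,0,0]],
  [[0.13,2.4,-1],[0,0,0]],
  [[0.13,2.4,-1],[0,0,0]],
  [[0.1,0,-1],[0,0,0]],
  [[0.1,0,-1],[0,0,0]],
], fingers=0.85)

```text
clock: 22.45
tool_pos: [0.5537, 0.4179, 0.1544]
eef_rot: [0.845, 0.534, 0.001, -0.002]
contact_force: [0.1, -1.3, -0.4]
opening: 0.849
finger_force: 0.0
```

```bash
python3 - <<'E'
from h import *
st();im,d=snap('wrist','w3');print(pt('top0',283,95),pt('top0',283,70))
z=np.load('pics/w3.npz');P=[]
for u in range(0,560,2):
    for v in range(0,420,2):
        p=pt('w3',u,v,0)
        if p is not None and .06<p[2]<.079 and np.hypot(p[0]-.5535,p[1]-.42)<.05:P.append(p)
P=np.array(P);print(len(P),P.mean(0),cv2.minEnclosingCircle((P[:,:2]*1000).astype(np.float32)))
E
```

```text
t 22.45 p [0.5537 0.4179 0.1544] y [ 0.903 -0.429 -0.002] z [-0.     0.004 -1.   ] F [ 0.1 -1.3 -0.4] op 0.849 ff 0.0 q [-0.53  0.9  -0.38  1.4   0.37  0.91 -1.45]
[0.829  0.0015 0.0853] [0.8296 0.0046 0.229 ]
490 [0.55479388 0.41976469 0.07291327] ((554.3925170898438, 419.15655517578125), 18.079437255859375)
```

step_arm([
  [[0.05,0.1,-2],[0,0,0]],
  [[0,0,-2],[0,0,0]],
  [[0,0,-2],[0,0,0]],
  [[0,0,-2],[0,0,0]],
  [[0,0,-2],[0,0,0]],
  [[0,0,-2],[0,0,0]],
  [[0,0,-1.4],[0,0,0]],
  [[0,0,-0.6],[0,0,0]],
  [[0,0,0],[0,0,0]],
  [[0,0,0],[0,0,0]],
])

```text
clock: 23.5
tool_pos: [0.5554, 0.4196, 0.0168]
eef_rot: [0.846, 0.534, 0.003, -0.002]
contact_force: [0.6, 0.4, 0.5]
opening: 0.85
finger_force: 0.0
```

step_arm([
  [[0,0,0],[0,0,0]],
  [[0,0,0],[0,0,0]],
  [[0,0,0],[0,0,0]],
  [[0,0,0],[0,0,0]],
  [[0,0,0],[0,0,0]],
  [[0,0,0],[0,0,0]],
  [[0,0,0.5],[0,0,0]],
  [[0,0,2.5],[0,0,0]],
  [[0,0,3],[0,0,0]],
  [[0,0,3],[0,0,0]],
], fingers=0.0, grip_force=15)

```text
clock: 24.5
tool_pos: [0.5544, 0.4191, 0.1066]
eef_rot: [0.846, 0.534, 0.001, -0.002]
contact_force: [-0.0, 0.1, -0.2]
opening: 0.521
finger_force: 15.0
```

```bash
python3 - <<'E'
from h import *
st()
E
```

```text
t 24.5 p [0.5544 0.4191 0.1066] y [ 0.903 -0.43  -0.002] z [ 0.     0.005 -1.   ] F [-0.   0.1 -0.2] op 0.521 ff 15.000067406872404 q [-0.53  0.95 -0.36  1.43  0.4   0.83 -1.47]
```

step_arm([
  [[0,-1,2],[0,0,0]],
  [[0.5,-2,2],[0,0,0]],
  [[0.9,-4,2],[0,0,0]],
  [[0.9,-4.3,1],[0,0,0]],
  [[1,-4.3,0],[0,0,0]],
  [[1,-4.3,0],[0,0,0]],
  [[1,-4.3,0],[0,0,0]],
  [[1,-4.3,0],[0,0,0]],
  [[1,-4.3,0],[0,0,0]],
  [[1,-3.3,0],[0,0,0]],
])

```text
clock: 25.5
tool_pos: [0.6379, 0.0545, 0.1759]
eef_rot: [0.846, 0.533, 0.001, -0.002]
contact_force: [0.2, -0.9, -0.6]
opening: 0.521
finger_force: 15.0
```

```bash
python3 - <<'E'
from h import *
st()
E
```

```text
t 25.5 p [0.6379 0.0545 0.1759] y [ 0.902 -0.432 -0.001] z [ 0.001  0.004 -1.   ] F [ 0.2 -0.9 -0.6] op 0.521 ff 15.00061667386035 q [ 0.08  0.81 -0.44  1.57  0.42  0.86 -0.96]
```

step_arm([
  [[0.15,-1.3,0],[0,0,0]],
  [[0.15,-1.3,0],[0,0,0]],
  [[0,0,-1.5],[0,0,0]],
  [[0,0,-1.5],[0,0,0]],
  [[0,0,-1.5],[0,0,0]],
  [[0,0,-1.5],[0,0,0]],
  [[0,0,-0.8],[0,0,0]],
  [[0,0,-0.2],[0,0,0]],
  [[0,0,0],[0,0,0]],
  [[0,0,0],[0,0,0]],
])

```text
clock: 26.5
tool_pos: [0.6413, 0.0327, 0.1065]
eef_rot: [0.846, 0.534, 0.003, -0.002]
contact_force: [0.1, -0.6, 0.3]
opening: 0.519
finger_force: 15.0
```

step_arm([
  [[0,0,-0.1],[0,0,0]],
  [[0,0,-0.1],[0,0,0]],
  [[0,0,0],[0,0,0]],
  [[0,0,0],[0,0,0]],
  [[0,0,0],[0,0,0]],
  [[0,0,0],[0,0,0]],
  [[0,0,0],[0,0,0]],
  [[0,0,0],[0,0,0]],
  [[0,0,0],[0,0,0]],
  [[0,0,0],[0,0,0]],
])

```text
clock: 27.5
tool_pos: [0.6408, 0.0324, 0.104]
eef_rot: [0.846, 0.534, 0.002, -0.002]
contact_force: [-0.5, 0.3, -0.6]
opening: 0.522
finger_force: 15.0
```

step_arm([
  [[0,-0.4,0],[0,0,0]],
  [[0,0,-0.1],[0,0,0]],
  [[0,0,-0.1],[0,0,0]],
  [[0,0,0],[0,0,0]],
  [[0,0,0],[0,0,0]],
  [[0,0,0],[0,0,0]],
  [[0,0,0],[0,0,0]],
  [[0,0,0],[0,0,0]],
  [[0,0,0],[0,0,0]],
  [[0,0,0],[0,0,0]],
])

```text
clock: 28.5
tool_pos: [0.641, 0.0279, 0.1023]
eef_rot: [0.846, 0.534, 0.002, -0.002]
contact_force: [0.1, -2.6, 4.5]
opening: 0.52
finger_force: 15.0
```

Contact on the pan. I'll release and rise.

step_arm([
  [[0,0,0],[0,0,0]],
  [[0,0,0],[0,0,0]],
  [[0,0,0],[0,0,0]],
  [[0,0,0],[0,0,0]],
  [[0,0,0],[0,0,0]],
  [[0,0,1],[0,0,0]],
  [[0,0,2],[0,0,0]],
  [[0,0,3],[0,0,0]],
  [[0,0,3],[0,0,0]],
  [[0,0,3],[0,0,0]],
], fingers=0.85)

```text
clock: 29.5
tool_pos: [0.6408, 0.0286, 0.2239]
eef_rot: [0.846, 0.534, 0.002, -0.002]
contact_force: [0.5, 0.6, 0.1]
opening: 0.854
finger_force: 0.0
```

step_arm([
  [[0,1,2],[0,0,0]],
  [[0,3,1],[0,0,0]],
  [[0,3,0],[0,0,0]],
  [[0,3,0],[0,0,0]],
  [[0,3,0],[0,0,0]],
  [[0,3,0],[0,0,0]],
  [[0,2,0],[0,0,0]],
  [[0,0,0],[0,0,0]],
  [[0,0,0],[0,0,0]],
  [[0,0,0],[0,0,0]],
])

```text
clock: 30.5
tool_pos: [0.6413, 0.206, 0.2521]
eef_rot: [0.846, 0.533, 0.002, -0.001]
contact_force: [0.2, 0.0, -0.1]
opening: 0.847
finger_force: 0.0
```

```bash
python3 - <<'E'
from h import *
st();snap('top','top6');tilt('top6',[(280,185),(300,170),(313,178),(287,222),(275,205)])
P=np.array([p for p in (pt('top6',u,v,0) for u in range(255,300) for v in range(135,190)) if p is not None and p[2]>.148]);print(len(P),P.mean(0) if len(P) else 0,cv2.minEnclosingCircle((P[:,:2]*1000).astype(np.float32)))
print(pt('top6',247,197))
im=cv2.imread('pics/top6.png')[115:265,200:440];cv2.imwrite('pics/crop6.png',cv2.resize(im,None,fx=3.3,fy=3.3,interpolation=cv2.INTER_CUBIC))
E
```

```text
t 30.5 p [0.6413 0.206  0.2521] y [ 0.902 -0.432 -0.   ] z [ 0.002  0.004 -1.   ] F [ 0.2  0.  -0.1] op 0.847 ff 0.0 q [-0.15  0.77 -0.46  1.38  0.36  1.07 -1.11]
tilt 0.005547269774345436 across 0.0014603791772725945 517 z@bar+.1 0.06528235768520417
189 [0.60378995 0.03081852 0.27394021] ((554.4000244140625, 34.04999923706055), 100.99817657470703)
[0.445  0.0449 0.7639]
```

View pics/crop6.png

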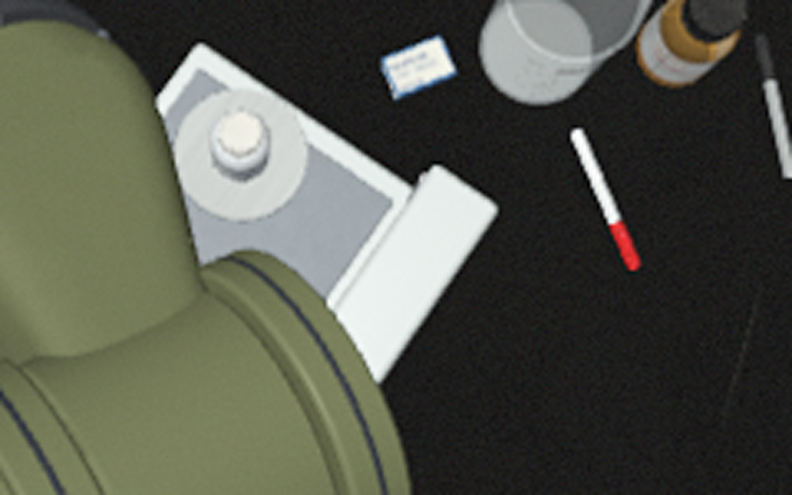

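The bottle stands upright and centred on the pan, with its cap at (240,133) in the crop. The deck is still level and the arm is clear.

```bash
python3 -c "
from plant import r
print(r.finish_job())"
```

```text
the job is handed in; nothing more can be done
None
```

The job is handed in, though no verdict came back: by my measurements the balance stands level on the wedge, the tare plunger reached its stop with the pan empty (I did not check that it sprang back), and the white-capped bottle stands centred on the pan.

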